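# Run the fingertips along the roller strip to check that every roller turns

### The arm

A 6-joint arm with a two-finger parallel gripper is mounted at the origin on the work surface. World frame = base frame: x ahead of the robot, y to its left, z up, the work surface at z = 0. Lengths are in m, angles in rad, forces in N, time in s.
With the tool pointing down it reaches from about 0.4 to 0.825 m from the base axis. Payload 7 kg.
Tool frame: the origin (TCP) lies midway between the tips of the shut fingers; the grasp point (between the pads) lies arm.hold_point_z behind it (arm.hold_point_z is the distance from the TCP to the grasp point, in m); z points along the fingers, y is the line along which they close (so a half turn about z gives the same grasp; the last joint's range is limited). The gripper opens to 88 mm and grips with 3 to 60 N. Pads are 19 mm wide; open, the fingers measure 130 mm over their backs; the gripper's body (78 mm by 193 mm) begins 47 mm behind the grasp point.
Start: joints at [-0.933, 0.359, 0.012, 0, -1.224, -0.288], TCP at [0.231, -0.634, 0.227] pointing down, gripper open.
Joint ranges: [-3.07, 3.07], [-1.43, 2.12], [-1.02, 1.25], [-3.03, 1.67], [-3.05, -0], [-3.03, 3.03]. Speed limits (rad/s): [2.39, 2.39, 3.01, 3.14, 3.14, 3.14].

### API

Orientations are given as [roll, pitch, yaw] about the fixed x, y, z axes, in that order (R = Rz(yaw) Ry(pitch) Rx(roll)).
In Python, from station import arm gives the robot as it stands.
- The arm moves only by the shell command python3 -m crank 'ROWS' [OPENING] [FORCE]. ROWS is JSON, a list that holds one entry, the list of rows, each a list of 4 numbers: the shift along the tool's x, y, z in units of 25 mm (1.0 is 25 mm), then the turn about the tool's z in units of 5 degrees (1.0 is 5 degrees). A call has 1 to 12 rows; each row is the pose to reach, as a shift and turn from the pose commanded when the call began, along the tool's axes at that moment; what a row does not reach only later rows make up. A row lasts 1/8 s, in which the tool goes at most 62.5 mm and 10.7 degrees, less where a joint would pass 70% of its speed; a pose out of reach is approached as far as the arm can. A call with a gripper value outside its range is refused whole. OPENING is the closure, from 0 (fully open) to 1 (shut), set as the call begins (- or left out, the last holds). The fingers move at their own pace and stop on an object; FORCE is the grip in N (left out, the last holds). Time passes only in rows, so rows that repeat a pose let the fingers close. It gives the time, the measured TCP pose, the force, the opening and the grip force at its end, in the units of the state.
- arm.get_state(): the state, without advancing time (a new reading comes with each control period).
- arm.grab_frame(name): name is "side" or "top"; returns (picture, depth): 420x560x3 uint8, red, green, blue; 420x560 float32, m along the optical axis (not along the pixel's ray), 0 where there is no reading.
- arm.get_calibration(name): a dict with "mtx" (3x3 intrinsics, pixels), "k1" (the pictures are not rectified: a ray, as slopes to the right and down, at radius r is drawn at 1 + k1 r^2 times it, then the intrinsics apply), "R" (3x3) and "t" (3): a world point X has camera coordinates R X + t. Camera axes: x right, y down, z forward; pixel columns grow to the right and rows downward; lengths in m; the calibration is good to about 2 mm. A picture is of the moment at which its call begins. get_calibration takes no time and is no camera call.
- arm.job_done(): hands the job in; it is judged then, once.
Trained networks look in the newest picture that a camera, given by its name, has taken for a name from the list of things; names that differ only in an ending like _2 or _b are one class to them, and where a whole thing is asked for, a point or a joint stands for the part that bears it (a point fixed in the world has none). Each returns a list of dicts, best first, with "score" (0 to 1); they miss things now and then, are a little off and sometimes report something else, mostly with a low value. They report only what shows in the picture. A call takes as long as a camera call. They do not tell look-alikes from the thing itself.
- arm.recognise(thing, camera): "extent" ([left, top, width, height] in pixels, round what is visible of it).
- arm.trace(thing, camera): "mask" (420x560 bool, what is visible of it) and "extent" ([left, top, width, height] in pixels, round what is visible of it).
The state is a dict: "t": time; "q": joint angles; "qd": joint speeds; "joint_efforts": joint torques, N m; "eef_pos": TCP position; "ee_rot": TCP orientation; "force": force on the tool from outside, world axes, zero at the start; "moment": the same for the moment, N m; "width": finger opening in m; "gripper_force": force on a finger pad.
Only numpy, scipy, OpenCV 4.12 (cv2) and the standard library are available. Lean on these libraries where they do the work, as an engineer would, in place of code of your own. Each camera call takes 0.05 s, during which the arm holds its last target. There are 200 camera calls.

### The job

Check the blue roller strip on the packing bench: run the fingertips lightly along the tops of all seven rollers, from the end where the green tape roll lies to the end where the red tape roll lies, so that every roller is turned by the passing fingertips. The rollers sit on a sprung bed: press it only a little, never down to its stop. Do not lift or drag the strip, and leave the tape rolls and everything else where they are.

Things in the scene. Friction and masses are not known exactly. Their poses are not given: they have to be found in the camera images.
- strip: Blue tray, loose, about 2 kg, 92 (its x) by 212 mm (its y), rim 34 mm high; origin under its centre on the table. Seven grey rollers in a row along its y, 26 mm apart: roller 1 at y = +78 mm to roller 7 at -78. Rollers 22 mm thick, 64 mm long along x; tops 49 mm above the table unpressed. The row lies along the world's y, give or take 35 degrees.
- bed (a joint): how far the sprung bed that carries all seven rollers is pressed down, m: 0 at rest, 0.012 at its stop; it starts to sink at 1.5 to 3 N, takes about 5 N at 5 mm and 8 N at the stop, and springs back
- roller1 (a joint): turn of roller 1 (strip y = +78 mm), rad, 0 at the start; free to turn, slight friction, stays where it stops. Grows when its top is stroked towards the strip's -y, falls (negative) when stroked towards +y; 11 mm of stroke is 1 rad
- roller2 (a joint): turn of roller 2 (strip y = +52 mm), rad, 0 at the start; free to turn, slight friction, stays where it stops. Grows when its top is stroked towards the strip's -y, falls (negative) when stroked towards +y; 11 mm of stroke is 1 rad
- roller3 (a joint): turn of roller 3 (strip y = +26 mm), rad, 0 at the start; free to turn, slight friction, stays where it stops. Grows when its top is stroked towards the strip's -y, falls (negative) when stroked towards +y; 11 mm of stroke is 1 rad
- roller4 (a joint): turn of roller 4 (strip y = +0 mm), rad, 0 at the start; free to turn, slight friction, stays where it stops. Grows when its top is stroked towards the strip's -y, falls (negative) when stroked towards +y; 11 mm of stroke is 1 rad
- roller5 (a joint): turn of roller 5 (strip y = -26 mm), rad, 0 at the start; free to turn, slight friction, stays where it stops. Grows when its top is stroked towards the strip's -y, falls (negative) when stroked towards +y; 11 mm of stroke is 1 rad
- roller6 (a joint): turn of roller 6 (strip y = -52 mm), rad, 0 at the start; free to turn, slight friction, stays where it stops. Grows when its top is stroked towards the strip's -y, falls (negative) when stroked towards +y; 11 mm of stroke is 1 rad
- roller7 (a joint): turn of roller 7 (strip y = -78 mm), rad, 0 at the start; free to turn, slight friction, stays where it stops. Grows when its top is stroked towards the strip's -y, falls (negative) when stroked towards +y; 11 mm of stroke is 1 rad
- row_a (a point): middle of the top line of roller 1, at the strip's +y end (sinks with the bed)
- row_b (a point): middle of the top line of roller 7, at the strip's -y end (sinks with the bed)
- green_roll: roll of green tape lying flat, loose, 70 mm across, hole 52 mm, 25 mm high, origin under its centre; it lies beyond one end of the strip, at either end, 155 to 185 mm from the strip's middle; it marks where the stroke begins
- red_roll: the same roll in red, beyond the other end; it marks where the stroke finishes
- parcel: taped cardboard parcel lying just beyond the strip's far side, loose, 70 x 100 x 45 mm high, origin under its centre
- marker: white marker pen with a black cap lying on the robot's side of the strip, loose, about 133 mm long and 13 mm high, along its y; origin under the middle of the white barrel
- mug: white mug to the left, loose, 80 mm across, 90 mm high, origin under its centre
- tall_parcel: taped cardboard parcel to the right, loose, 80 x 110 x 100 mm high, origin under its centre
- glue_jar: white jar with a blue cap to the right, loose, 60 mm across, 80 mm high, origin under its centre
Mind the look-alikes: they are no part of the job. Of the things that look like the strip, the larger one is meant. Of the things that look like the green_roll, take the one that is farthest to the robot's left at the start.

How it is judged:
On the way, in this order (a step that is already met when the one before it is completed fails the run):
1. the roller nearest the green tape roll has been turned towards the red end (((y of green_roll in the frame of strip above 0 m and value of joint roller1 above 0.3 rad) or (y of green_roll in the frame of strip below 0 m and value of joint roller7 below -0.3 rad))), for 0.02 s.
2. then the middle roller, the same way (((y of green_roll in the frame of strip above 0 m and value of joint roller4 above 0.3 rad) or (y of green_roll in the frame of strip below 0 m and value of joint roller4 below -0.3 rad))), for 0.02 s.
3. then the roller nearest the red tape roll, the same way (((y of green_roll in the frame of strip above 0 m and value of joint roller7 above 0.3 rad) or (y of green_roll in the frame of strip below 0 m and value of joint roller1 below -0.3 rad))), for 0.02 s.
At the end, for the whole second after the job is handed in: All seven rollers have been turned by at least 0.3 rad (about 3 mm of stroke) in the sense of a stroke from the green end to the red end, the bed has sprung back (within 2 mm), the strip stands flat on the table within 30 mm of where it was, and every other loose thing is within 30 mm of its start (((y of green_roll in the frame of strip above 0 m and value of joint roller1 above 0.3 rad) or (y of green_roll in the frame of strip below 0 m and value of joint roller7 below -0.3 rad)) and ((y of green_roll in the frame of strip above 0 m and value of joint roller2 above 0.3 rad) or (y of green_roll in the frame of strip below 0 m and value of joint roller6 below -0.3 rad)) and ((y of green_roll in the frame of strip above 0 m and value of joint roller3 above 0.3 rad) or (y of green_roll in the frame of strip below 0 m and value of joint roller5 below -0.3 rad)) and ((y of green_roll in the frame of strip above 0 m and value of joint roller4 above 0.3 rad) or (y of green_roll in the frame of strip below 0 m and value of joint roller4 below -0.3 rad)) and ((y of green_roll in the frame of strip above 0 m and value of joint roller5 above 0.3 rad) or (y of green_roll in the frame of strip below 0 m and value of joint roller3 below -0.3 rad)) and ((y of green_roll in the frame of strip above 0 m and value of joint roller6 above 0.3 rad) or (y of green_roll in the frame of strip below 0 m and value of joint roller2 below -0.3 rad)) and ((y of green_roll in the frame of strip above 0 m and value of joint roller7 above 0.3 rad) or (y of green_roll in the frame of strip below 0 m and value of joint roller1 below -0.3 rad)) and value of joint bed below 0.002 m and height (world z) of strip below 0.005 m and angle between strip's own z axis and vertical below 0.05 rad and distance of each of strip, green_roll, red_roll, parcel, marker, mug, tall_parcel, glue_jar from where it was at the start of the episode below 0.03 m and linear speed of strip below 0.02 m/s); the robot touches nothing.
It fails at once if the bed is pressed down to its stop (over 11.5 mm) (value of joint bed above 0.0115 m).
It fails at once if the fingers push on the strip with more than 25 N (contact force between the fingers and strip above 25 N).
It fails at once if the strip is lifted (10 mm), tipped or shifted by more than 30 mm (height (world z) of strip above 0.01 m or angle between strip's own z axis and vertical above 0.1 rad or distance of strip from where it was at the start of the episode above 0.03 m).
It fails at once if a tape roll, parcel, the pen, mug or jar is moved by more than 30 mm or lifted by more than 12 mm ((distance of green_roll from where it was at the start of the episode above 0.03 m or height (world z) of green_roll above 0.012 m) or (distance of red_roll from where it was at the start of the episode above 0.03 m or height (world z) of red_roll above 0.012 m) or (distance of parcel from where it was at the start of the episode above 0.03 m or height (world z) of parcel above 0.012 m) or (distance of marker from where it was at the start of the episode above 0.03 m or height (world z) of marker above 0.012 m) or (distance of mug from where it was at the start of the episode above 0.03 m or height (world z) of mug above 0.012 m) or (distance of tall_parcel from where it was at the start of the episode above 0.03 m or height (world z) of tall_parcel above 0.012 m) or (distance of glue_jar from where it was at the start of the episode above 0.03 m or height (world z) of glue_jar above 0.012 m)).
It also fails if it takes over 42 s, if anything falls off the work surface, if the arm or the gripper's body presses on something with over 40 N, if the wrist force passes 120 N, or if a joint passes its speed limit or range.

## Working session

There is one attempt and no reset: what is moved stays moved. The work goes in short steps, Python scripts to look and compute and a shell command to move; the robot and the scene stay as the last step left them, time stands still between calls to the robot, and variables do not carry over. Pictures are saved under pics/ and viewed, at most 10 in all, crops included, and the job is handed in when it is done.

```bash
mkdir -p pics; cat > h.py <<'E'
import numpy as np, cv2
from station import arm
def world(cam,uv,depth=None,z=None):
    c=arm.get_calibration(cam);K=np.array(c["mtx"]);R=np.array(c["R"]);t=np.array(c["t"])
    uv=np.atleast_2d(uv).astype(float)
    D=(uv-[K[0,2],K[1,2]])/[K[0,0],K[1,1]]
    s=D.copy()
    for _ in range(20): s=D/(1+c["k1"]*(s**2).sum(1,keepdims=True))
    ray=np.c_[s,np.ones(len(s))]
    C=-R.T@t; d=ray@R
    if z is not None: lam=(z-C[2])/d[:,2]
    else: lam=depth
    return C+d*np.asarray(lam)[:,None]
def cloud(cam,mask,depth):
    v,u=np.nonzero(mask&(depth>0)); return world(cam,np.c_[u,v],depth[v,u])
E
cat > a.py <<'E'
from h import *
np.set_printoptions(precision=3,suppress=True)
for cam in ["top","side"]:
    im,d=arm.grab_frame(cam); cv2.imwrite(f"pics/{cam}0.png",im[:,:,::-1])
    for n in ["strip","green_roll","red_roll","parcel","marker","mug","tall_parcel","glue_jar"]:
        for r in arm.trace(n,cam)[:4]:
            p=cloud(cam,r["mask"],d)
            if len(p)>20:
                rc=cv2.minAreaRect(p[p[:,2]>np.percentile(p[:,2],95)-.02][:,:2].astype(np.float32))
                print(cam,n,round(r["score"],2),r["extent"],np.median(p,0),"zmax",np.percentile(p[:,2],98).round(3),"rect",np.round(rc[0],3),np.round(rc[1],3),round(rc[2],1))
s=arm.get_state();print(s["t"],s["eef_pos"],s["ee_rot"],s["width"],s["force"],arm.hold_point_z)
E
python3 a.py
```

```text
top strip 0.61 [244.2, 180.5, 61.5, 48.2] [ 0.578 -0.001  0.042] zmax 0.054 rect [0.578 0.003] [0.092 0.211] 33.2
top strip 0.57 [317.3, 229.9, 44.5, 25.2] [ 0.454 -0.221  0.026] zmax 0.038 rect [ 0.453 -0.222] [0.061 0.141] 15.9
top green_roll 0.72 [298.6, 162.0, 21.2, 20.8] [ 0.683 -0.126  0.023] zmax 0.034 rect [ 0.68 -0.12] [0.065 0.068] 84.8
top red_roll 0.61 [221.3, 222.8, 19.8, 19.3] [0.475 0.138 0.025] zmax 0.033 rect [0.477 0.139] [0.067 0.064] 27.9
top parcel 0.9 [222.6, 157.8, 35.6, 32.9] [0.662 0.116 0.045] zmax 0.054 rect [0.664 0.117] [0.072 0.1  ] 39.2
top marker 0.51 [270.3, 189.1, 15.9, 19.4] [ 0.593 -0.02   0.047] zmax 0.059 rect [ 0.592 -0.019] [0.063 0.022] 33.3
top marker 0.49 [273.1, 215.1, 35.6, 19.2] [ 0.503 -0.05   0.013] zmax 0.021 rect [ 0.508 -0.057] [0.012 0.126] 32.0
top mug 0.87 [116.6, 214.7, 35.1, 20.7] [0.49  0.467 0.027] zmax 0.093 rect [0.493 0.462] [0.097 0.077] 55.7
top glue_jar 0.87 [383.9, 185.5, 23.3, 16.1] [ 0.609 -0.404  0.076] zmax 0.086 rect [ 0.612 -0.411] [0.051 0.052] 41.4
top glue_jar 0.51 [286.2, 177.4, 15.5, 21.8] [ 0.619 -0.063  0.0
[... 1085 characters left out ...]
5 0.195] 33.4
side mug 0.8 [169.5, 322.6, 47.6, 52.5] [0.492 0.458 0.05 ] zmax 0.092 rect [0.484 0.463] [0.079 0.098] 29.2
side tall_parcel 0.79 [388.0, 126.7, 32.1, 50.2] [ 0.419 -0.418  0.087] zmax 0.104 rect [ 0.426 -0.462] [0.082 0.12 ] 15.0
side tall_parcel 0.67 [272.4, 209.8, 23.5, 8.3] [0.579 0.006 0.047] zmax 0.053 rect [0.579 0.005] [0.059 0.019] 34.8
side tall_parcel 0.32 [166.4, 324.1, 49.6, 52.9] [0.493 0.458 0.049] zmax 0.092 rect [0.484 0.464] [0.079 0.098] 29.0
side glue_jar 0.88 [339.4, 126.4, 18.6, 26.4] [ 0.607 -0.395  0.053] zmax 0.083 rect [ 0.615 -0.411] [0.047 0.057] 33.1
0.9 [ 0.231 -0.634  0.227] [-3.142  0.    -2.792] 0.08756249914026708 [ 0.068 -0.39  -0.448] 0.0188
```

View pics/top0.png

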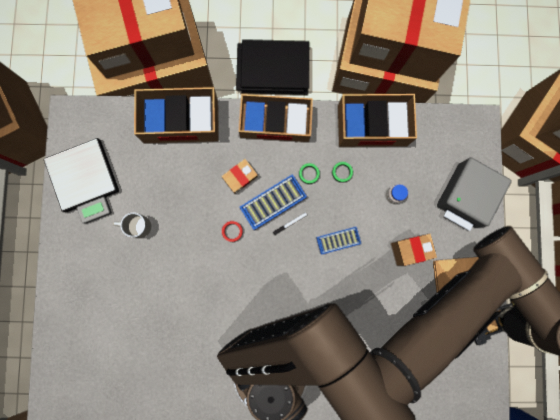

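View pics/side0.png

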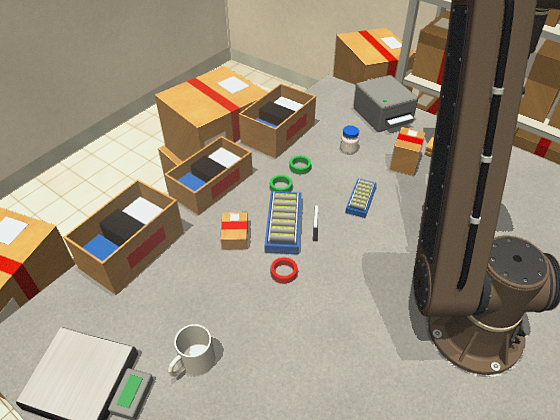

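The large strip is in the middle (top px 275,203). Its green roll is at px 310,173, the leftmost of the two, and the red roll is at px 232,232. The stroke runs from (0.622,-0.062) to (0.536,0.068), which is tool +y once I turn by -13.3°. The height checks agree (roller tops about 0.05 m). Next I move above the start with the fingers shut.

```bash
python3 -m crank '[[[-1.5,1,0,-0.3],[-3.4,2.4,0,-0.6],[-5.5,3.9,0,-0.9],[-7.6,5.3,0,-1.2],[-9.7,6.8,0,-1.5],[-11.8,8.3,0,-1.8],[-13.9,9.8,0.2,-2.1],[-16,11.2,0.6,-2.4],[-18.1,12.7,1.2,-2.66],[-20.2,14.2,1.8,-2.66],[-21.8,15.3,2.4,-2.66],[-22.6,15.87,2.8,-2.66]]]' 1 10
python3 -m crank '[[[0,0,0,0],[0,0,0,0],[0,0,0,0]]]'
cat > b.py <<'E'
from h import *
np.set_printoptions(precision=4,suppress=True)
im,d=arm.grab_frame("side"); cv2.imwrite("pics/side1.png",cv2.resize(im[120:320,180:420,::-1],None,fx=3,fy=3))
for r in arm.trace("strip","side")[:3]:
    p=cloud("side",r["mask"],d); rc=cv2.minAreaRect(p[:,:2].astype(np.float32)); print(r["score"],rc,np.percentile(p[:,2],[50,90,98]))
s=arm.get_state();print(s["t"],s["eef_pos"],s["ee_rot"],s["width"],s["force"])
P=np.array([.626,-.068,.07])-np.array(s["eef_pos"])
from scipy.spatial.transform import Rotation as Ro
print("delta units to start at z .07",Ro.from_euler("xyz",s["ee_rot"]).as_matrix().T@P/.025)
E
python3 b.py
```

```text
t: 2.4
eef_pos: [0.6273, -0.0652, 0.1555]
ee_rot: [3.141, -0.0, -2.558]
force: [-0.8, -1.0, 0.4]
width: 0.0003
gripper_force: 0.0
t: 2.78
eef_pos: [0.6259, -0.0688, 0.1573]
ee_rot: [-3.141, 0.001, -2.561]
force: [-0.5, -0.5, 0.1]
width: 0.0004
gripper_force: 0.0
0.69 ((0.4532504975795746, -0.220059335231781), (0.06134765222668648, 0.14646847546100616), 14.178597450256348) [0.0268 0.0325 0.0345]
0.58 ((0.5884566307067871, -0.010541349649429321), (0.0917978435754776, 0.250410258769989), 32.59103012084961) [0.0423 0.0501 0.0524]
0.27 ((0.6804527044296265, -0.11543141305446625), (0.06626922637224197, 0.06607641279697418), 88.2597427368164) [0.0223 0.0272 0.0295]
2.875 [ 0.6259 -0.0687  0.1573] [-3.1412  0.0009 -2.5609] 0.0006100777464926839 [-0.223   0.4785 -0.9236]
delta units to start at z .07 [-0.0153  0.0233  3.491 ]
```

View pics/side1.png

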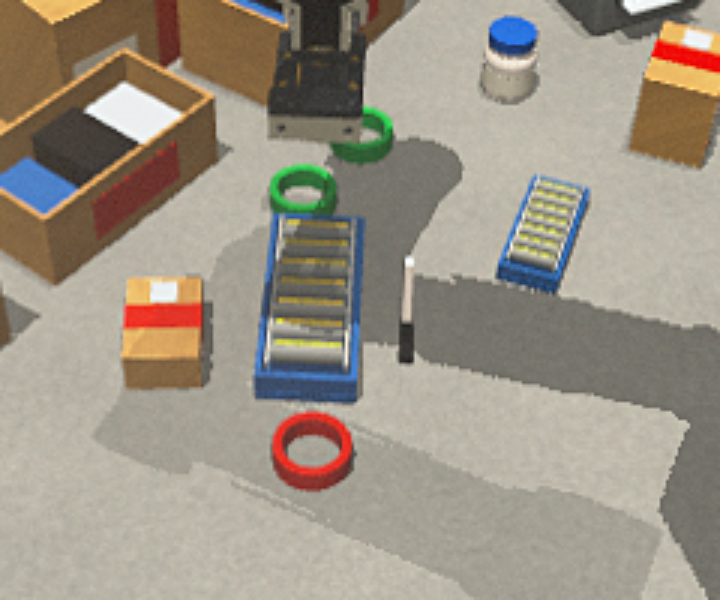

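The side view shows the strip undisturbed (crop px 310,300) with the green roll at its far end (305,190) and the red one at its near end (312,450). The gripper is over the start, and its body hides the fingertips. I'll come down to just above roller 1.

```bash
python3 -m crank '[[[0,0,1,0],[0,0,2,0],[0,0,3,0],[0,0,3.7,0],[0,0,3.9,0],[0,0,3.9,0],[0,0,3.9,0]]]'
python3 -c "
from h import *
im,d=arm.grab_frame('side'); cv2.imwrite('pics/side2.png',cv2.resize(im[150:270,220:360,::-1],None,fx=5,fy=5))
im,d=arm.grab_frame('top'); cv2.imwrite('pics/top2.png',cv2.resize(im[150:250,200:340,::-1],None,fx=5,fy=5))
for i in range(4):
  arm.grab_frame('top'); s=arm.get_state(); print(s['eef_pos'],s['force'])"
```

```text
t: 3.75
eef_pos: [0.6268, -0.0677, 0.0601]
ee_rot: [-3.141, 0.001, -2.56]
force: [0.6, -0.4, 1.1]
width: 0.0005
gripper_force: 0.0
[ 0.62651804 -0.06767369  0.05979847] [ 0.42748915 -0.20752708  0.37783471]
[ 0.62642065 -0.06767874  0.05965038] [-0.51376287  0.58572858 -0.06552847]
[ 0.6263502  -0.06768944  0.05955169] [-0.48156776 -0.17269715 -0.89048874]
[ 0.62630239 -0.0676852   0.05945077] [ 0.21170358 -0.87706118 -0.17757673]
```

View pics/side2.png

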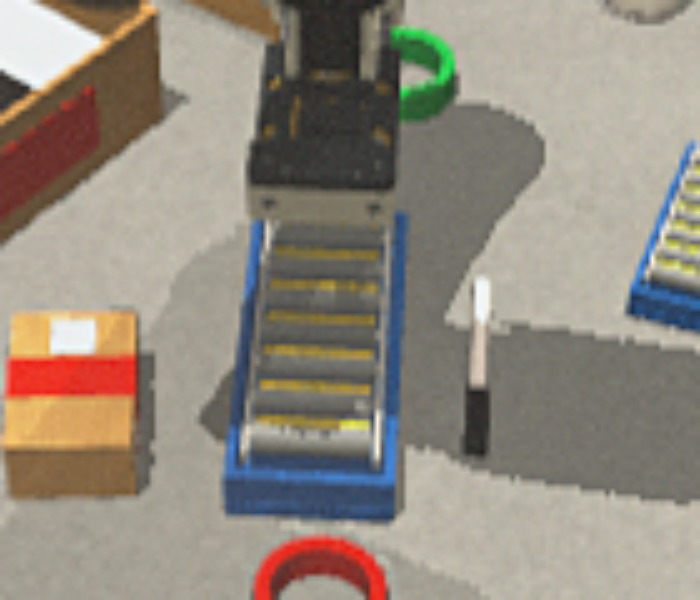

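The gripper is centred on the strip's width (crop px 322,200). The yellow stripes on the rollers will show how far each one turns. I'll lower it gently.

```bash
for i in 1; do python3 -m crank '[[[0,0,0.15,0],[0,0,0.3,0],[0,0,0.36,0],[0,0,0.4,0],[0,0,0.4,0],[0,0,0.4,0]]]' | grep -E 'pos|force'; python3 -m crank '[[[0,0,0.05,0],[0,0,0.1,0],[0,0,0.12,0],[0,0,0.12,0],[0,0,0.12,0]]]'| grep -E 'pos|force'; done
cat > f.py <<'E'
from h import *
F=[]
for i in range(6): arm.grab_frame('side'); s=arm.get_state(); F.append(s['force'])
print(s['t'],np.round(s['eef_pos'],4),np.round(np.mean(F,0),2))
E
python3 f.py
```

```text
eef_pos: [0.6262, -0.0677, 0.0491]
force: [-0.9, 0.3, 1.0]
gripper_force: 0.1
eef_pos: [0.6263, -0.0678, 0.0462]
force: [-1.1, -1.7, 3.4]
gripper_force: 1.9
5.725 [ 0.6262 -0.0678  0.0461] [-0.02 -1.29  3.25]
```

Contact is at about 3 N with the bed sunk about 3 mm. I'll stroke the first half.

```bash
python3 -m crank '[[[0,0.1,0.03,0],[0,0.4,0.04,0],[0,0.7,0.04,0],[0,1,0.04,0],[0,1.3,0.04,0],[0,1.6,0.04,0],[0,1.9,0.04,0],[0,2.2,0.04,0],[0,2.5,0.04,0],[0,2.8,0.04,0],[0,3.1,0.04,0],[0,3.3,0.04,0]]]' | grep -E 'pos|force'; python3 f.py
python3 -c "
from h import *
im,d=arm.grab_frame('top'); cv2.imwrite('pics/top3.png',cv2.resize(im[150:250,200:340,::-1],None,fx=5,fy=5))
im,d=arm.grab_frame('side'); cv2.imwrite('pics/side3.png',cv2.resize(im[150:270,220:360,::-1],None,fx=5,fy=5))"
```

```text
eef_pos: [0.5805, 0.0016, 0.0451]
force: [0.1, 0.7, 4.1]
gripper_force: 2.2
7.525 [0.5808 0.0011 0.045 ] [-0.48  0.54  4.75]
```

View pics/side3.png

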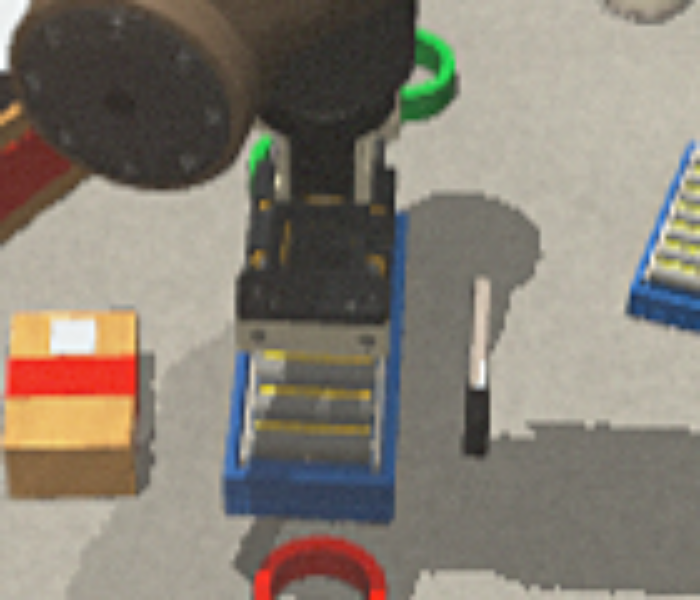

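The strip hasn't moved (its near corner is still at crop px 228,512), and the force is steady at 4 to 5 N. On to the second half.

```bash
python3 -m crank '[[[0,0.15,0,0],[0,0.45,0,0],[0,0.75,0,0],[0,1.05,0,0],[0,1.35,0,0],[0,1.65,0,0],[0,1.95,0,0],[0,2.25,0,0],[0,2.55,0,0],[0,2.85,0,0],[0,3.15,0,0],[0,3.4,0,0]]]' | grep -E 'pos|force'; python3 f.py
python3 -m crank '[[[0,0,-0.3,0],[0,0,-1,0],[0,0,-2.5,0],[0,0,-4,0],[0,0,-5,0],[0,0,-6,0],[0,0,-6,0]]]' | grep -E 'pos|force'
python3 -m crank '[[[-1,0,0,0],[2,0,0,0],[3.5,0,0,0],[5.5,0,0,0],[7,0,0,0],[7,0,0,0]]]' | grep -E 'pos|force'
sed 's/top0/x/' a.py | sed 's/pics\/{cam}0/pics\/{cam}4/' > c.py; python3 c.py | grep -E "strip|roll|parcel|marker"
python3 -c "
import cv2
im=cv2.imread('pics/top4.png');cv2.imwrite('pics/top4c.png',cv2.resize(im[150:250,200:340],None,fx=5,fy=5))"
```

```text
eef_pos: [0.5338, 0.0726, 0.0451]
force: [1.0, -0.2, 4.3]
gripper_force: 2.0
9.425 [0.5341 0.0722 0.045 ] [-0.5   0.66  3.91]
eef_pos: [0.5347, 0.0721, 0.197]
force: [0.4, 0.2, -0.7]
gripper_force: 0.0
eef_pos: [0.3853, -0.0254, 0.1946]
force: [1.4, -0.4, 0.3]
gripper_force: 0.0
top strip 0.81 [240.4, 180.2, 62.4, 50.4] [0.576 0.003 0.041] zmax 0.055 rect [0.578 0.003] [0.092 0.212] 33.2
top strip 0.62 [315.9, 228.6, 48.4, 28.8] [ 0.452 -0.218  0.027] zmax 0.038 rect [ 0.453 -0.221] [0.061 0.14 ] 15.8
top green_roll 0.72 [298.1, 163.3, 22.9, 19.8] [ 0.679 -0.119  0.024] zmax 0.036 rect [ 0.679 -0.119] [0.067 0.068] 35.0
top green_roll 0.49 [333.0, 165.1, 19.7, 19.7] [ 0.69  -0.236  0.023] zmax 0.031 rect [ 0.688 -0.234] [0.068 0.067] 6.9
top red_roll 0.65 [220.9, 225.3, 22.4, 17.6] [0.465 0.143 0.025] zmax 0.033 rect [0.471 0.141] [0.069 0.051] 72.9
top parcel 0.7 [243.4, 181.6, 60.3, 42.8] [0.578 0.003 0.045] zmax 0.055 rect [0.579 0.001] [0.075 0.182] 33.0
top parcel 0.61 [222.9, 158.8, 36.2, 34.5] [0.661 0.116 0.045] zmax 0.053 rect [0.664 0.118] [0.072 0.1  ] 39.0
top marker 0.53
[... 565 characters left out ...]
 ] 37.1
side red_roll 0.8 [267.7, 256.1, 30.4, 25.8] [0.474 0.139 0.021] zmax 0.028 rect [0.479 0.14 ] [0.065 0.071] 36.5
side red_roll 0.26 [275.1, 203.8, 19.1, 7.1] [ 0.596 -0.015  0.048] zmax 0.053 rect [ 0.593 -0.015] [0.058 0.022] 27.2
side parcel 0.95 [218.7, 210.3, 27.4, 38.4] [0.656 0.132 0.045] zmax 0.05 rect [0.666 0.118] [0.07  0.107] 38.4
side marker 0.39 [218.7, 210.9, 28.7, 38.3] [0.656 0.132 0.045] zmax 0.05 rect [0.666 0.118] [0.071 0.107] 38.2
side marker 0.24 [166.7, 319.7, 50.4, 58.3] [0.492 0.458 0.051] zmax 0.091 rect [0.484 0.463] [0.079 0.098] 29.6
side tall_parcel 0.96 [390.7, 133.0, 32.0, 45.6] [ 0.412 -0.417  0.076] zmax 0.105 rect [ 0.35  -0.163] [0.072 0.736] 13.0
```

View pics/top4c.png

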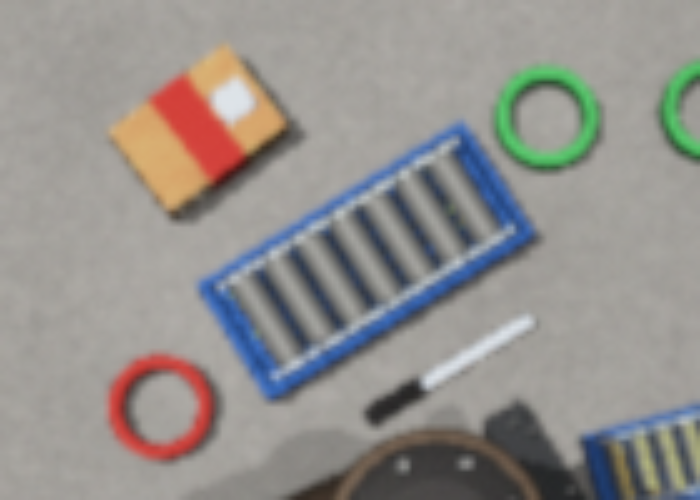

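View pics/side4.png

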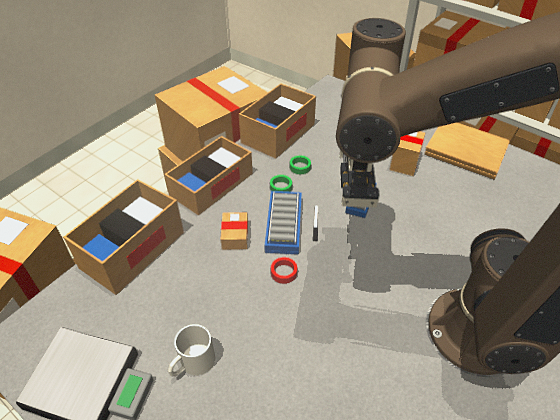

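The top crop shows no yellow stripes left on any of the seven rollers (px 250,310 to 480,190), so all of them have turned. The strip, tape rolls, parcel and pen are where they were, and the arm is clear.

```bash
python3 -c "
from station import arm
print(arm.job_done())"
```

```text
the job is handed in; nothing more can be done
None
```

I stroked all seven rollers lightly from the green end to the red end, and the pictures show each one turned, with the bed pressed about 4 mm at 4–5 N, nothing visibly moved, and the job handed in (no verdict was returned).

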